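Nest three fired planters on the plaster bat

ROBOT

A 6-joint arm with a two-finger parallel gripper is mounted at the origin on the work surface. World frame = base frame: x ahead of the robot, y to its left, z up, the work surface at z = 0. Lengths are in m, angles in rad, forces in N, time in s.
With the tool pointing down it reaches from about 0.275 to 0.725 m from the base axis. Payload 15.9 kg.
Tool frame: the origin (TCP) lies midway between the tips of the shut fingers; the grasp point (between the pads) lies 19 mm behind it; z points along the fingers, y is the line along which they close (so a half turn about z gives the same grasp; the last joint's range is limited). The gripper opens to 85 mm and grips with 20 to 120 N. Pads are 22 mm wide; open, the fingers measure 114 mm over their backs; the gripper's body (76 mm by 85 mm) begins 54 mm behind the grasp point. The pads swing forward as they close: fully open they stand 13 mm farther back than shut.
Start: joints at [1.13, 0.213, -0.034, 1.323, 0, 1.571], TCP at [0.213, 0.452, 0.231] pointing down, gripper open.
Joint ranges: [-2.98, 2.98], [-0.74, 1.72], [-1.14, 1.35], [-2.1, 2.04], [-1.57, 1.44], [-3.14, 3.14]. Speed limits (rad/s): [1.89, 1.89, 2.39, 2.57, 3.14, 3.14].

INTERFACE

Orientations are given as a 3x3 rotation matrix whose columns are the frame's x, y, z axes.
In Python, from station import env gives the robot as it stands. The module is installed in compiled form; this text tells all that it offers.
- The arm moves only by the shell command python3 -m crank 'ROWS' [OPENING] [FORCE]. ROWS is a JSON object of lists of equal length, an entry for each row: "linear": the shift along the tool's x, y, z in m, a list of three; "rotation": the turn, a rotation vector about the tool's x, y, z in degrees, a list of three. In form: {"linear": [[tx, ty, tz], ...], "rotation": [[rx, ry, rz], ...]}. A call has 1 to 20 rows; each row shifts and turns the commanded pose from where the row before left it, along the tool's axes as they then stand; what a row does not reach is not made up. A row lasts 1/8 s, in which the tool goes at most 62.5 mm and 10.7 degrees, less where a joint would pass 70% of its speed; a pose out of reach is approached as far as the arm can. A call is refused whole if a number of a shift passes 0.0625 or a number of a turn 10.7, either way. A call with a gripper value outside its range is refused whole. OPENING is the finger opening in m, from 0 to 0.0854, set as the call begins (- or left out, the last holds). The fingers move at their own pace and stop on an object; FORCE is the grip in N (left out, the last holds). Time passes only in rows, so rows that do not move let the fingers close. It gives the time, the measured TCP pose, the force, the opening and the grip force at its end, in the units of the state.
- env.get_state(): the state, without advancing time (a new reading comes with each control period).
- env.capture(name): name is "side" or "top"; returns a dict with "image" (384x512x3 uint8, red, green, blue), "depth" (384x512 float32, m along the optical axis (not along the pixel's ray), 0 where there is no reading), "K" (3x3 intrinsics, pixels), "k1" (the pictures are not rectified: a ray, as slopes to the right and down, at radius r is drawn at 1 + k1 r^2 times it, then the intrinsics apply), "rvec" (rotation vector, rad) and "tvec" (3), from world to camera coordinates, as OpenCV has them. Camera axes: x right, y down, z forward; pixel columns grow to the right and rows downward; lengths in m; the calibration is good to about 2 mm. A picture is of the moment at which its call begins.
- env.hand_in(): hands the job in; it is judged then, once.
The state is a dict: "clock": time; "joints": joint angles; "qd": joint speeds; "joint_torque": joint torques, N m; "eef_pos": TCP position; "tool_rot": TCP orientation; "ft_force": force on the tool from outside, world axes, zero at the start; "torque": the same for the moment, N m; "grip_width": finger opening in m; "gripper_force": force on a finger pad.
Only numpy, scipy, OpenCV 4.12 (cv2) and the standard library are available. Lean on these libraries where they do the work, as an engineer would, in place of code of your own. Each camera call takes 0.05 s, during which the arm holds its last target. There are 200 camera calls.

TASK

Pack the three bare-clay planters as one nested set: stand the largest upright in the middle of the round plaster bat and let go, then set the middle one into it, then the smallest into the middle one. Lower each one gently until you feel it seated, the inner two with their rim bands resting squarely on the rim below, never dropping or forcing it, and leave the other things on the bench where they are.

Things in the scene. Friction and masses are not known exactly. Their poses are not given: they have to be found in the camera images.
- large_pot_center (a point): Largest of three open clay planters: 80 mm tall, 0.24 kg. Point on its axis, half-way up (40 mm above its base); z up. Its upper part is a thick straight rim band; below it a narrower foot tapers to a flat closed base. Bare beige clay, round (yaw means nothing). Band 68 mm outside diameter, top 34 mm of the height; foot 63 mm wide under the band, 50 mm at the base. Mouth 55 mm wide.
- middle_pot_center (a point): Middle planter: 72 mm tall, 0.18 kg. Point on its axis, half-way up (36 mm above its base); z up. Its upper part is a thick straight rim band; below it a narrower foot tapers to a flat closed base. Bare beige clay, round (yaw means nothing). Band 62 mm outside diameter, top 36 mm of the height; foot 36 mm long, 50 mm wide under the band, 40 mm at the base. Mouth 42 mm wide.
- small_pot_center (a point): Smallest planter: 66 mm tall, 0.11 kg. Point on its axis, half-way up (33 mm above its base); z up. Its upper part is a thick straight rim band; below it a narrower foot tapers to a flat closed base. Bare beige clay, round (yaw means nothing). Band 49 mm outside diameter, top 36 mm of the height; foot 30 mm long, 37 mm wide under the band, 29 mm at the base. Mouth 29 mm wide.
- bat_top (a point): Centre of the top face of the white plaster bat, a fixed round slab 180 mm in diameter and 20 mm thick lying on the bench, with a thin grey circle of 114 mm diameter drawn about its centre.
- bat: The plaster bat itself; origin at the centre of its underside, on the bench. It does not move.
- large_pot: The largest planter; origin at the centre of its base. Masses of all three vary by about a quarter.
- middle_pot: The middle planter; origin at the centre of its base. Its foot enters the large one's mouth with about 2 mm of play all round until its band's underside rests on that rim, its half-way point then 40 mm above the other's. Only the 36 mm band then stands clear: hold the band's upper part, fingertips at most about 30 mm below its rim.
- small_pot: The smallest planter; origin at the centre of its base. Its foot enters the middle one's mouth with about 2 mm of play all round until its band's underside rests on that rim, its half-way point then 39 mm above the other's. Only the 36 mm band then stands clear: hold the band's upper part, fingertips at most about 30 mm below its rim.
- mug: Bystander, leave alone: white mug, 76 mm in diameter, 78 mm tall, handle at its +y; origin at the centre of its base.
- jar: Bystander, leave alone: white jar with a black cap, 56 mm in diameter, 75 mm tall; origin at the centre of its base.
- brush: Bystander, leave alone: flat brush lying along its x axis, 150 mm long, 42 mm wide, 20 mm high; origin under its middle.
- knife: Bystander, leave alone: wooden modelling knife lying along its x axis, 165 mm long, 18 mm wide, 8 mm high; origin under it near the middle.

How it is judged:
By the outcome, as a careful person would: the job done as asked, in the order asked, and still so for the second after the job is handed in, with the robot touching nothing.
It also fails if it takes over 67 s, if anything falls off the work surface, if the arm or the gripper's body presses on something with over 40 N, if the wrist force passes 120 N, or if a joint passes its speed limit or range.

## Working session

There is one attempt and no reset: what is moved stays moved. The work goes in short steps, Python scripts to look and compute and a shell command to move; the robot and the scene stay as the last step left them, time stands still between calls to the robot, and variables do not carry over. Pictures are saved under pics/ and viewed, at most 10 in all, crops included, and the job is handed in when it is done.

```bash
mkdir -p pics; cat > h.py <<'E'
import numpy as np, cv2
from station import env
def cap(n):
    c=env.capture(n); return c
def cloud(c):
    K=np.array(c["K"]);h,w=c["depth"].shape;k1=float(c["k1"])
    u,v=np.meshgrid(np.arange(w),np.arange(h))
    pts=np.stack([u,v],-1).reshape(-1,1,2).astype(float)
    n=cv2.undistortPoints(pts,K,np.array([k1,0,0,0,0.])).reshape(h,w,2)
    d=c["depth"];P=np.stack([n[...,0]*d,n[...,1]*d,d],-1)
    R=cv2.Rodrigues(np.array(c["rvec"],float))[0];t=np.array(c["tvec"],float).ravel()
    W=(P-t)@R; W[d<=0]=np.nan
    return W
E
python3 - <<'E'
from h import *
ims=[]
for n in("top","side"):
    c=cap(n);cv2.imwrite(f"pics/{n}0.png",c["image"][...,::-1]);np.save(f"pics/{n}0.npy",cloud(c))
    print(n,c["rvec"],c["tvec"],c["k1"])
s=env.get_state();print(s)
E
```

```text
top [ 2.15105102 -2.18264899  0.14799265] [0.00660211 0.6088743  1.08229519] -0.21952224564846634
side [ 2.13623513 -0.69237964  0.31370813] [-0.46347763  0.27067837  0.67041817] -0.03861111403193911
{'clock': 0.1, 'joints': array([ 1.13000628e+00,  2.13312997e-01, -3.49637149e-02,  1.32350416e+00,
       -2.77774724e-06,  1.57078453e+00]), 'qd': array([ 0.00019825, -0.00085259,  0.00210824,  0.00036979,  0.00011369,
       -0.00047994]), 'joint_torque': array([ 9.08304992e-04, -6.87253404e+01,  4.87800014e+01,  1.24988635e-02,
        6.73582167e-05, -4.00065858e-05]), 'eef_pos': array([0.21320141, 0.45193902, 0.23087558]), 'tool_rot': array([[-9.04419899e-01,  4.26643260e-01, -4.17547042e-04],
       [ 4.26643464e-01,  9.04419460e-01, -8.91620334e-04],
       [-2.76613553e-06, -9.84542889e-04, -9.99999515e-01]]), 'ft_force': array([-0.81353008,  0.03271326,  0.50386245]), 'torque': array([-0.02364367,  0.01153442,  0.00784358]), 'gripper_force': 0.0, 'grip_width': 0.08548397831190993}
```

View pics/top0.png

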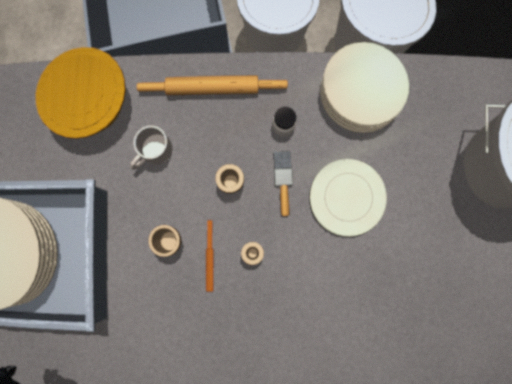

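View pics/side0.png

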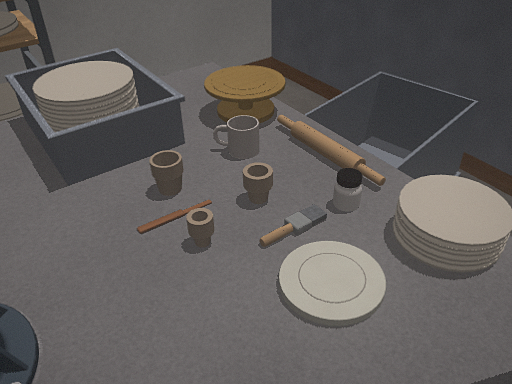

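Top view: the large pot is at px (165,241), the middle at (230,179), the small at (252,254) and the bat at (348,197). All pots stand upright; the knife, brush, mug and jar lie between and around them.

```bash
cat > m.py <<'E'
from h import *
from scipy.optimize import least_squares
def circ(P):
    f=lambda p:np.hypot(P[:,0]-p[0],P[:,1]-p[1])-p[2]
    r=least_squares(f,[*P[:,:2].mean(0),.03],loss="soft_l1",f_scale=.001);return r.x
def pot(W,u,v,hw=22,ztop=None):
    Q=W[max(0,v-hw):v+hw,max(0,u-hw):u+hw].reshape(-1,3);Q=Q[np.isfinite(Q).all(1)]
    if ztop is None: ztop=np.percentile(Q[Q[:,2]>.03][:,2],85)
    T=Q[abs(Q[:,2]-ztop)<.006]
    (x,y),r=cv2.minEnclosingCircle(T[:,:2].astype(np.float32))
    # outer edge: farthest per angle bin
    c=T[:,:2].mean(0)
    for _ in range(5):
        a=np.arctan2(*(T[:,:2]-c).T[::-1]);d=np.hypot(*(T[:,:2]-c).T);b=((a+np.pi)/(2*np.pi)*24).astype(int)%24
        O=np.array([T[b==k][d[b==k].argmax()] for k in range(24) if (b==k).any()]);I=np.array([T[b==k][d[b==k].argmin()] for k in range(24) if (b==k).any()])
        o=circ(O);c=o[:2]
    return ztop,len(T),o.round(4),circ(I).round(4),T[:,2].mean()
E
python3 - <<'E'
from m import *
for n,L in(("top",[("L",165,241),("M",230,179),("S",252,254)]),("side",[("L",167,165),("M",258,178),("S",200,220)])):
    W=np.load(f"pics/{n}0.npy")
    for k,u,v in L:print(n,k,*pot(W,u,v,18))
    u,v=(348,197) if n=="top" else (332,280)
    h=44 if n=="top" else 60
    Q=W[v-h:v+h,u-h:u+h].reshape(-1,3);Q=Q[abs(Q[:,2]-.02)<.006]
    print("bat",len(Q),Q.mean(0),(Q.min(0)+Q.max(0))/2,np.ptp(Q,0))
W=np.load("pics/top0.npy")
for nm,u,v in(("mug",150,140),("jar",285,118),("brush",283,185),("knA",209,222),("knB",209,288),("brA",283,154),("brB",285,214)):print(nm,W[v,u].round(3))
E
```

```text
top L 0.08141901994860541 284 [0.4911 0.2164 0.0338] [0.4914 0.2165 0.0278] 0.0801663948118979
top M 0.07401290452643929 329 [0.6258 0.074  0.0307] [0.6256 0.0739 0.0217] 0.07236171402633468
top S 0.06881266910308366 244 [0.4618 0.026  0.0236] [0.4626 0.0261 0.015 ] 0.06671576613773868
bat 4557 [ 0.58532732 -0.19644618  0.02064078] [ 0.58636188 -0.19762723  0.01999459] [0.17763659 0.17865867 0.011987  ]
side L 0.08006983016999944 308 [0.4915 0.2174 0.0341] [0.4912 0.2174 0.0274] 0.07918867153995193
side M 0.07280200479768731 332 [0.6266 0.0741 0.0311] [0.6269 0.0739 0.0214] 0.07181420802674987
side S 0.06697495870283958 332 [0.4624 0.0263 0.0245] [0.4622 0.0261 0.0146] 0.06604939144049646
bat 7234 [ 0.58298003 -0.1958765   0.02066399] [ 0.58610378 -0.15805909  0.01942804] [0.17950907 0.25819101 0.01085405]
mug [0.73  0.266 0.001]
jar [ 0.759 -0.052  0.077]
brush [ 0.616 -0.047  0.017]
knA [0.533 0.124 0.008]
knB [0.382 0.126 0.01 ]
brA [ 0.688 -0.049  0.017]
brB [ 0.549 -0.051  0.017]
```

The two cameras agree to about 1 mm, and the sizes and heights match. I'll square the tool to the world axes and move above the large pot.

```bash
python3 -m crank '{"linear":[[0,0,0],[0,0,0],[0,0,0],[-0.02,-0.04,0],[-0.03,-0.045,0],[-0.038,-0.045,0],[-0.05,-0.045,0],[-0.05,-0.03,0],[-0.05,-0.02,0.02],[-0.04,-0.01,0.03],[0,0,0]],"rotation":[[0,0,-8.43],[0,0,-8.43],[0,0,-8.43],[0,0,0],[0,0,0],[0,0,0],[0,0,0],[0,0,0],[0,0,0],[0,0,0],[0,0,0]]}' 0.0854 40
```

```text
clock: 1.48
eef_pos: [0.4886, 0.2189, 0.1784]
tool_rot: [[-1.0, 0.002, -0.004], [0.002, 1.0, -0.002], [0.004, -0.002, -1.0]]
ft_force: [-0.9, 1.1, 0.6]
grip_width: 0.0854
gripper_force: 0.0
```

```bash
python3 -m crank '{"linear":[[-0.0027,-0.002,0.03],[0,0,0.04],[0,0,0.035],[0,0,0.02],[0,0,0.011],[0,0,0]],"rotation":[[0,0,0],[0,0,0],[0,0,0],[0,0,0],[0,0,0],[0,0,0]]}'
python3 -m crank '{"linear":[[0,0,0],[0,0,0],[0,0,0],[0,0,0],[0,0,0],[0,0,0]],"rotation":[[0,0,0],[0,0,0],[0,0,0],[0,0,0],[0,0,0],[0,0,0]]}' 0.05 40
```

```text
clock: 2.22
eef_pos: [0.4902, 0.2187, 0.0454]
tool_rot: [[-1.0, -0.001, -0.0], [-0.001, 1.0, -0.0], [0.0, -0.0, -1.0]]
ft_force: [0.0, -0.4, 0.6]
grip_width: 0.0851
gripper_force: 0.0
clock: 2.98
eef_pos: [0.4914, 0.2188, 0.0468]
tool_rot: [[-1.0, -0.0, 0.002], [-0.0, 1.0, 0.001], [-0.002, 0.001, -1.0]]
ft_force: [-2.2, -2.3, 8.9]
grip_width: 0.0679
gripper_force: 43.1
```

```bash
python3 -m crank '{"linear":[[0,0,-0.01],[0,0,-0.03],[0,0,-0.04],[0,0,-0.03],[0,-0.02,-0.01],[-0.01,-0.04,0],[-0.01,-0.05,0],[-0.01,-0.05,0],[-0.015,-0.05,0],[-0.015,-0.05,0],[-0.015,-0.05,0],[-0.01,-0.05,0],[-0.01,-0.035,0],[0,-0.02,0],[0,0,0],[0,0,0]],"rotation":[[0,0,0],[0,0,0],[0,0,0],[0,0,0],[0,0,0],[0,0,0],[0,0,0],[0,0,0],[0,0,0],[0,0,0],[0,0,0],[0,0,0],[0,0,0],[0,0,0],[0,0,0],[0,0,0]]}'
python3 - <<'E'
from m import *
for n in("top","side"):
    c=cap(n);cv2.imwrite(f"pics/{n}1.png",c["image"][...,::-1]);np.save(f"pics/{n}1.npy",cloud(c))
E
```

```text
clock: 4.97
eef_pos: [0.5854, -0.1956, 0.1653]
tool_rot: [[-1.0, -0.001, -0.0], [-0.001, 1.0, 0.0], [0.0, 0.0, -1.0]]
ft_force: [-0.1, 1.0, -2.0]
grip_width: 0.0679
gripper_force: 46.4
```

View pics/side1.png

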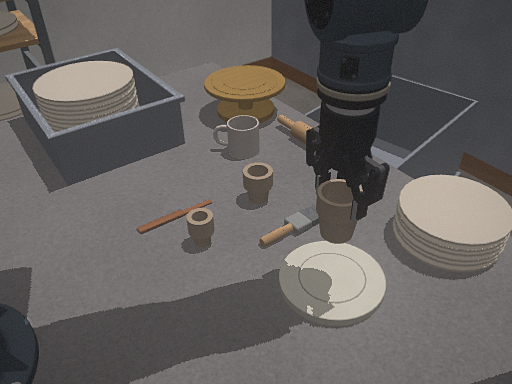

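The side view shows the large pot hanging upright in the fingers at px (336,212), above the bat at (332,280). Next I'll fit its axis.

```bash
cat >> m.py <<'E'
def held(W,box,prof,zlo,c0):
    """prof: (height, radius) table above base; fit x,y,base z with known outside profile"""
    u0,v0,u1,v1=box;Q=W[v0:v1,u0:u1].reshape(-1,3);Q=Q[np.isfinite(Q).all(1)]
    Q=Q[(np.hypot(Q[:,0]-c0[0],Q[:,1]-c0[1])<.045)&(Q[:,2]>zlo)&(Q[:,2]<c0[2]+prof[-1][0])]
    H,Rr=np.array(prof).T
    f=lambda p:np.hypot(Q[:,0]-p[0],Q[:,1]-p[1])-np.interp(Q[:,2]-p[2],H,Rr)
    r=least_squares(f,c0,loss="cauchy",f_scale=.001,x_scale=.001,diff_step=1e-4);return r.x.round(4),len(Q),np.median(abs(r.fun)).round(4)
PL=[(0,.025),(.046,.0315),(.0462,.034),(.08,.034)]
PM=[(0,.020),(.036,.025),(.0362,.031),(.072,.031)]
PS=[(0,.0145),(.030,.0185),(.0302,.0245),(.066,.0245)]
E
python3 - <<'E'
from m import *
W=np.load("pics/side1.npy")
print(held(W,(315,178,352,245),PL,.09,[.586,-.196,.12]))
Q=W[180:245,315:357].reshape(-1,3)
for z in np.arange(.1,.21,.012):
    T=Q[(abs(Q[:,2]-z)<.006)&(np.hypot(Q[:,0]-.586,Q[:,1]+.196)<.06)]
    if len(T)>8:print(round(z,3),len(T),circ(T).round(4))
W=np.load("pics/top0.npy")
Q=W[150:245,300:396].reshape(-1,3);Q=Q[(abs(Q[:,2]-.02)<.006)];d=Q[:,:2]-[.586,-.197];a=((np.arctan2(d[:,1],d[:,0])+np.pi)/2/np.pi*60).astype(int)%60;r=np.hypot(*d.T);r[r>.1]=0
print("bat",circ(np.array([Q[a==k][r[a==k].argmax()] for k in range(60)])).round(4))
E
```

```text
(array([ 0.5866, -0.1953,  0.12  ]), 1989, np.float64(0.0009))
0.124 126 [ 0.5867 -0.1952  0.0259]
0.136 179 [ 0.5866 -0.195   0.0275]
0.148 182 [ 0.5865 -0.1949  0.0291]
0.16 249 [ 0.5852 -0.1961  0.029 ]
0.172 399 [ 0.5836 -0.1969  0.0308]
0.184 470 [ 0.584  -0.1972  0.031 ]
0.196 584 [ 0.5843 -0.1964  0.031 ]
0.208 41 [ 0.359  -0.1936  0.2203]
bat [ 0.5861 -0.1974  0.0892]
```

```bash
python3 -m crank '{"linear":[[0,-0.0018,0.02],[0,0,0.03],[0,0,0.025],[0,0,0.012],[0,0,0.005],[0,0,0],[0,0,0]],"rotation":[[0,0,0],[0,0,0],[0,0,0],[0,0,0],[0,0,0],[0,0,0],[0,0,0]]}'
python3 -m crank '{"linear":[[0,0,0.001],[0,0,0.001],[0,0,0.001],[0,0,0.001],[0,0,0]],"rotation":[[0,0,0],[0,0,0],[0,0,0],[0,0,0],[0,0,0]]}'
```

```text
clock: 5.95
eef_pos: [0.5864, -0.1983, 0.0742]
tool_rot: [[-1.0, -0.001, 0.001], [-0.001, 1.0, -0.0], [-0.001, -0.0, -1.0]]
ft_force: [0.3, -0.2, -2.5]
grip_width: 0.0676
gripper_force: 46.4
clock: 6.58
eef_pos: [0.5858, -0.1982, 0.0692]
tool_rot: [[-1.0, -0.001, -0.0], [-0.001, 1.0, 0.0], [0.0, 0.0, -1.0]]
ft_force: [-0.1, -0.0, -1.4]
grip_width: 0.0675
gripper_force: 46.4
```

```bash
python3 -m crank '{"linear":[[0,0,0.001],[0,0,0.001],[0,0,0]],"rotation":[[0,0,0],[0,0,0],[0,0,0]]}'
python3 -m crank '{"linear":[[0,0,0.0007],[0,0,0]],"rotation":[[0,0,0],[0,0,0]]}'

```

```text
clock: 6.95
eef_pos: [0.5858, -0.1982, 0.0672]
tool_rot: [[-1.0, -0.001, -0.0], [-0.001, 1.0, 0.0], [0.0, 0.0, -1.0]]
ft_force: [0.1, 0.4, -3.3]
grip_width: 0.0676
gripper_force: 46.4
clock: 7.2
eef_pos: [0.586, -0.1982, 0.0669]
tool_rot: [[-1.0, -0.001, 0.0], [-0.001, 1.0, -0.0], [-0.0, -0.0, -1.0]]
ft_force: [-1.3, -0.4, 2.3]
grip_width: 0.068
gripper_force: 46.7
```

Contact felt: Fz rose about 5 N as the pot reached the bat. Releasing and rising.

```bash
python3 -m crank '{"linear":[[0,0,0],[0,0,0],[0,0,0],[0,0,0],[0,0,0]],"rotation":[[0,0,0],[0,0,0],[0,0,0],[0,0,0],[0,0,0]]}' 0.0854
python3 -m crank '{"linear":[[0,0,-0.02],[0,0,-0.04],[0,0,-0.05],[-0.005,0.03,-0.02],[-0.005,0.05,0],[-0.005,0.05,0],[-0.005,0.05,0],[-0.01,0.05,0],[-0.01,0.03,0],[0,0.012,0],[0,0,0],[0,0,0]],"rotation":[[0,0,0],[0,0,0],[0,0,0],[0,0,0],[0,0,0],[0,0,0],[0,0,0],[0,0,0],[0,0,0],[0,0,0],[0,0,0],[0,0,0]]}'
python3 - <<'E'
from m import *
for n in("top","side"):
    c=cap(n);cv2.imwrite(f"pics/{n}2.png",c["image"][...,::-1]);np.save(f"pics/{n}2.npy",cloud(c))
W=np.load("pics/side2.npy");Q=W.reshape(-1,3);Q=Q[(abs(Q[:,2]-.099)<.006)&(np.hypot(Q[:,0]-.586,Q[:,1]+.198)<.05)]
c=circ(Q);print(Q.mean(0),c,(Q.min(0)+Q.max(0))/2,np.ptp(Q,0))
W=W*1;W[...,2]-=.02
m=(np.hypot(W[...,0]-.586,W[...,1]+.198)<.04);v,u=np.where(m);print(u.min(),u.max(),v.min(),v.max())
Wt=np.load("pics/top2.npy");m=(np.hypot(Wt[...,0]-.586,Wt[...,1]+.198)<.03)&(abs(Wt[...,2]-.1)<.01);v2,u2=np.where(m);print(u2.mean(),v2.mean(),len(u2))
print(pot(np.load("pics/side2.npy"),int((u.min()+u.max())/2),v.min()+20,35,.1))
if len(u2):print(pot(Wt,int(u2.mean()),int(v2.mean()),22,.1))
print(held(W,(u.min(),v.min(),u.max(),v.max()),PL,.005,[.586,-.198,0]))
E
```

```text
clock: 7.82
eef_pos: [0.5859, -0.1982, 0.0666]
tool_rot: [[-1.0, -0.001, -0.0], [-0.001, 1.0, 0.0], [0.0, 0.0, -1.0]]
ft_force: [-0.1, 0.5, -0.0]
grip_width: 0.0856
gripper_force: 0.0
clock: 9.32
eef_pos: [0.6256, 0.0727, 0.1967]
tool_rot: [[-1.0, 0.0, 0.0], [0.0, 1.0, -0.0], [-0.0, -0.0, -1.0]]
ft_force: [0.3, 0.7, 0.5]
grip_width: 0.0855
gripper_force: 0.0
[ 0.58404197 -0.20102754  0.09894881] [ 0.58499414 -0.19998311  0.0308545 ] [ 0.58599514 -0.1992428   0.09802867] [0.06882279 0.06822298 0.01001179]
308 357 229 295
353.5238095238095 190.18253968253967 126
(0.1, 569, array([ 0.5863, -0.1989,  0.0342]), array([ 0.5862, -0.199 ,  0.0272]), np.float64(0.09926698420783188))
(0.1, 292, array([ 0.585 , -0.2   ,  0.0338]), array([ 0.5848, -0.1995,  0.0275]), np.float64(0.09996927230628294))
(array([ 0.5866, -0.1986,  0.0029]), 1763, np.float64(0.0011))
```

View pics/side2.png

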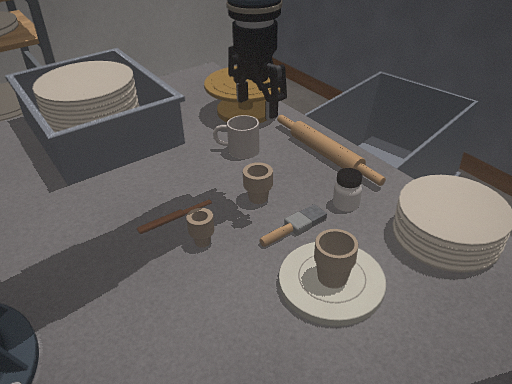

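The large pot stands upright on the bat (px 336,258), inside the drawn circle and about 2 mm from centre. Next is the middle pot.

```bash
python3 -m crank '{"linear":[[-0.0005,0.002,0.03],[0,0,0.045],[0,0,0.04],[0,0,0.027],[0,0,0.014],[0,0,0],[0,0,0]],"rotation":[[0,0,0],[0,0,0],[0,0,0],[0,0,0],[0,0,0],[0,0,0],[0,0,0]]}'
python3 -m crank '{"linear":[[0,0,0],[0,0,0],[0,0,0],[0,0,0],[0,0,0],[0,0,0]],"rotation":[[0,0,0],[0,0,0],[0,0,0],[0,0,0],[0,0,0],[0,0,0]]}' 0.045 40
```

```text
clock: 10.3
eef_pos: [0.627, 0.0757, 0.0419]
tool_rot: [[-1.0, -0.0, 0.002], [-0.0, 1.0, 0.0], [-0.002, 0.0, -1.0]]
ft_force: [0.7, -0.4, 0.2]
grip_width: 0.0853
gripper_force: 0.0
clock: 11.05
eef_pos: [0.627, 0.0758, 0.0419]
tool_rot: [[-1.0, -0.0, 0.002], [-0.0, 1.0, -0.0], [-0.002, -0.0, -1.0]]
ft_force: [-1.1, -1.8, 9.1]
grip_width: 0.0606
gripper_force: 42.2
```

```bash
python3 -m crank '{"linear":[[0,0,-0.01],[0,0,-0.03],[0,0,-0.04],[0,0,-0.035],[0.004,-0.02,-0.015],[0.007,-0.044,0],[0.007,-0.05,0],[0.007,-0.05,0],[0.007,-0.05,0],[0.006,-0.035,0],[0.003,-0.02,0],[0,-0.005,0],[0,0,0],[0,0,0]],"rotation":[[0,0,0],[0,0,0],[0,0,0],[0,0,0],[0,0,0],[0,0,0],[0,0,0],[0,0,0],[0,0,0],[0,0,0],[0,0,0],[0,0,0],[0,0,0],[0,0,0]]}'
python3 - <<'E'
from m import *
for n in("top","side"):
    c=cap(n);cv2.imwrite(f"pics/{n}3.png",c["image"][...,::-1]);np.save(f"pics/{n}3.npy",cloud(c))
cv2.imwrite("pics/s3c.png",cv2.resize(cv2.imread("pics/side3.png")[120:330,240:420],None,fx=2.5,fy=2.5))
W=np.load("pics/side3.npy")
for zlo,box in((.13,(300,150,375,245)),):print("M",held(W,box,PM,zlo,[.586,-.199,.13]))
Q=W[150:300,300:375].reshape(-1,3)
for z in (.03,.04,.05,.06,.075,.085,.095,.134,.142,.15,.158,.17,.18,.19):
    T=Q[(abs(Q[:,2]-z)<.005)&(np.hypot(Q[:,0]-.586,Q[:,1]+.198)<.036)]
    if len(T)>8:print(z,len(T),circ(T).round(4))
E
```

```text
clock: 12.8
eef_pos: [0.5856, -0.1972, 0.1705]
tool_rot: [[-1.0, -0.002, -0.0], [-0.002, 1.0, 0.0], [0.0, 0.0, -1.0]]
ft_force: [-0.3, -0.0, -1.9]
grip_width: 0.061
gripper_force: 44.1
M (array([ 0.5867, -0.1969,  0.1288]), 1709, np.float64(0.0011))
0.03 99 [ 0.5869 -0.1985  0.0263]
0.04 110 [ 0.5868 -0.1985  0.0276]
0.05 142 [ 0.5856 -0.1995  0.0276]
0.06 218 [ 0.5852 -0.1997  0.0286]
0.075 323 [ 0.5843 -0.2006  0.0308]
0.085 343 [ 0.5841 -0.2008  0.0308]
0.095 325 [ 0.5843 -0.2008  0.0307]
0.134 86 [ 0.5863 -0.197   0.0206]
0.142 120 [ 0.5867 -0.1968  0.0219]
0.15 130 [ 0.5865 -0.1968  0.0228]
0.158 88 [ 0.5857 -0.1975  0.0228]
0.17 192 [ 0.5824 -0.1991  0.0266]
0.18 294 [ 0.5821 -0.1995  0.0263]
0.19 331 [ 0.5825 -0.2002  0.0262]
```

View pics/s3c.png

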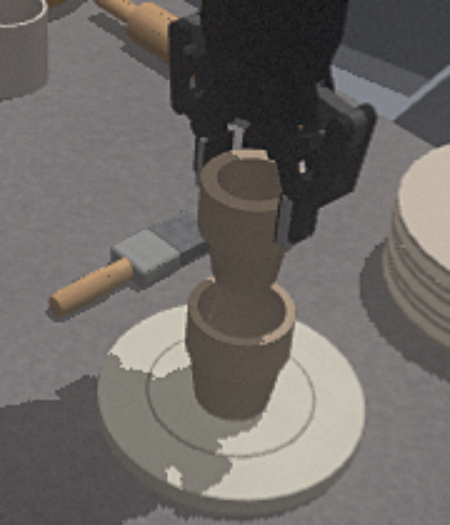

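The crop shows the middle pot upright at (240,215), directly above the large pot's mouth at (240,310). The foot fits give a remaining offset of about −1.4 mm in y.

```bash
python3 -m crank '{"linear":[[0,-0.0014,0.01],[0,0,0.015],[0,0,0.013],[0,0,0.008],[0,0,0.005],[0,0,0.003],[0,0,0],[0,0,0]],"rotation":[[0,0,0],[0,0,0],[0,0,0],[0,0,0],[0,0,0],[0,0,0],[0,0,0],[0,0,0]]}'
python3 -m crank '{"linear":[[0,0,0.0015],[0,0,0.0015],[0,0,0.0015],[0,0,0]],"rotation":[[0,0,0],[0,0,0],[0,0,0],[0,0,0]]}'
```

```text
clock: 13.9
eef_pos: [0.5856, -0.1997, 0.1169]
tool_rot: [[-1.0, -0.001, 0.001], [-0.001, 1.0, -0.0], [-0.001, -0.0, -1.0]]
ft_force: [0.1, 0.4, -0.7]
grip_width: 0.0605
gripper_force: 44.1
clock: 14.4
eef_pos: [0.5853, -0.1996, 0.112]
tool_rot: [[-1.0, -0.001, -0.0], [-0.001, 1.0, 0.0], [0.0, 0.0, -1.0]]
ft_force: [0.9, 1.3, -1.8]
grip_width: 0.0609
gripper_force: 44.1
```

```bash
python3 -m crank '{"linear":[[0,0.0009,0.001],[0,0,0.001],[0,0,0.001],[0,0,0]],"rotation":[[0,0,0],[0,0,0],[0,0,0],[0,0,0]]}'
python3 -m crank '{"linear":[[0,0,0.001],[0,0,0.0005],[0,0,0]],"rotation":[[0,0,0],[0,0,0],[0,0,0]]}'
python3 -m crank '{"linear":[[0,0,0.0005],[0,0,0.0005],[0,0,0]],"rotation":[[0,0,0],[0,0,0],[0,0,0]]}'
```

```text
clock: 14.9
eef_pos: [0.5853, -0.1987, 0.109]
tool_rot: [[-1.0, -0.001, -0.0], [-0.001, 1.0, 0.0], [0.0, 0.0, -1.0]]
ft_force: [-0.2, -0.4, -2.0]
grip_width: 0.0604
gripper_force: 44.1
clock: 15.28
eef_pos: [0.5854, -0.1987, 0.1075]
tool_rot: [[-1.0, -0.001, -0.0], [-0.001, 1.0, 0.0], [0.0, 0.0, -1.0]]
ft_force: [-0.1, 0.8, -1.7]
grip_width: 0.0608
gripper_force: 44.1
clock: 15.65
eef_pos: [0.5853, -0.1987, 0.1065]
tool_rot: [[-1.0, -0.001, -0.0], [-0.001, 1.0, 0.0], [0.0, 0.0, -1.0]]
ft_force: [-0.1, 0.3, -1.9]
grip_width: 0.0604
gripper_force: 44.1
```

```bash
python3 -m crank '{"linear":[[0,0,0.0007],[0,0,0]],"rotation":[[0,0,0],[0,0,0]]}'
python3 -m crank '{"linear":[[0,0,0.0006],[0,0,0]],"rotation":[[0,0,0],[0,0,0]]}'
```

```text
clock: 15.9
eef_pos: [0.5854, -0.1987, 0.1061]
tool_rot: [[-1.0, -0.001, 0.0], [-0.001, 1.0, -0.0], [-0.0, -0.0, -1.0]]
ft_force: [-0.8, -0.0, 1.6]
grip_width: 0.0604
gripper_force: 44.3
clock: 16.15
eef_pos: [0.5856, -0.1986, 0.106]
tool_rot: [[-1.0, -0.001, 0.001], [-0.001, 1.0, 0.0], [-0.001, 0.0, -1.0]]
ft_force: [-2.7, 0.4, 8.5]
grip_width: 0.0603
gripper_force: 44.7
```

Seated at TCP 0.106, as predicted. Releasing and moving to the small pot.

```bash
python3 -m crank '{"linear":[[0,0,0],[0,0,0],[0,0,0],[0,0,0],[0,0,0]],"rotation":[[0,0,0],[0,0,0],[0,0,0],[0,0,0],[0,0,0]]}' 0.0854
python3 -m crank '{"linear":[[0,0,-0.015],[0,0,-0.03],[0,0,-0.03],[0.01,0.02,-0.015],[0.02,0.04,0],[0.025,0.045,0],[0.025,0.045,0],[0.025,0.045,0],[0.0136,0.02,0],[0.005,0.01,0],[0,0,0],[0,0,0]],"rotation":[[0,0,0],[0,0,0],[0,0,0],[0,0,0],[0,0,0],[0,0,0],[0,0,0],[0,0,0],[0,0,0],[0,0,0],[0,0,0],[0,0,0]]}'
python3 - <<'E'
from m import *
for n in("top","side"):
    c=cap(n);cv2.imwrite(f"pics/{n}4.png",c["image"][...,::-1]);np.save(f"pics/{n}4.npy",cloud(c))
cv2.imwrite("pics/s4c.png",cv2.resize(cv2.imread("pics/side4.png")[150:330,150:420],None,fx=2.5,fy=2.5))
W=np.load("pics/side4.npy")
for n,W in(("side",W),("top",np.load("pics/top4.npy"))):
    m=(np.hypot(W[...,0]-.586,W[...,1]+.198)<.034)&(abs(W[...,2]-.136)<.006);v,u=np.where(m)
    if len(u):print(n,len(u),pot(W,int(u.mean()),int(v.mean()),30 if n=="side" else 20,.136))
W=np.load("pics/side4.npy")
Q=W[150:300,300:375].reshape(-1,3)
for z in (.03,.04,.075,.085,.11,.118,.126,.132):
    T=Q[(abs(Q[:,2]-z)<.005)&(np.hypot(Q[:,0]-.586,Q[:,1]+.198)<.036)]
    if len(T)>8:print(z,len(T),circ(T).round(4))
E
```

```text
clock: 16.77
eef_pos: [0.5854, -0.1987, 0.1052]
tool_rot: [[-1.0, -0.001, -0.0], [-0.001, 1.0, 0.0], [0.0, 0.0, -1.0]]
ft_force: [-0.4, 0.3, -0.3]
grip_width: 0.0855
gripper_force: 0.0
clock: 18.27
eef_pos: [0.462, 0.0257, 0.1952]
tool_rot: [[-1.0, 0.0, -0.0], [0.0, 1.0, -0.0], [0.0, -0.0, -1.0]]
ft_force: [0.6, -0.1, 0.4]
grip_width: 0.0856
gripper_force: 0.0
side 672 (0.136, 672, array([ 0.5859, -0.1986,  0.0314]), array([ 0.5858, -0.1988,  0.0208]), np.float64(0.13567792299327425))
top 391 (0.136, 391, array([ 0.5847, -0.1997,  0.0306]), array([ 0.5843, -0.1994,  0.0212]), np.float64(0.136077176754066))
0.03 105 [ 0.5871 -0.1981  0.0265]
0.04 104 [ 0.5867 -0.1986  0.0275]
0.075 186 [ 0.5868 -0.1983  0.0339]
0.085 192 [ 0.5869 -0.1983  0.0339]
0.11 276 [ 0.5825 -0.2018  0.0263]
0.118 304 [ 0.5823 -0.2019  0.0262]
0.126 319 [ 0.5823 -0.202   0.0263]
0.132 575 [ 0.5831 -0.2014  0.0265]
```

View pics/s4c.png

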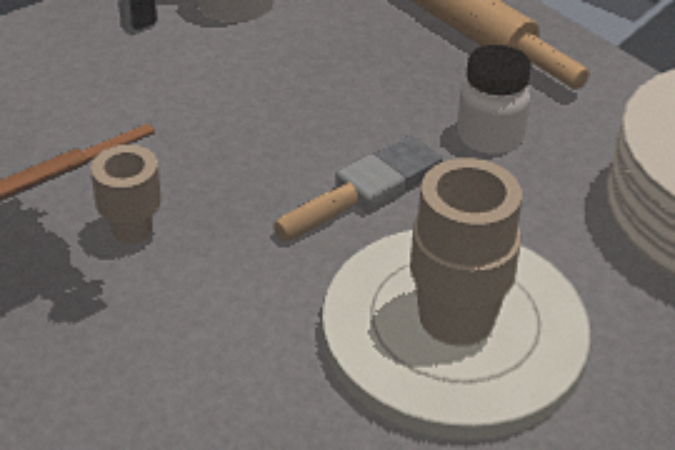

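The middle pot is seated squarely in the large one: the crop shows it at (468,240), and the measured rim height is 0.136 m as expected. Now the small pot.

```bash
python3 -m crank '{"linear":[[-0.0002,0.001,0.03],[0,0,0.045],[0,0,0.04],[0,0,0.027],[0,0,0.016],[0,0,0],[0,0,0]],"rotation":[[0,0,0],[0,0,0],[0,0,0],[0,0,0],[0,0,0],[0,0,0],[0,0,0]]}'
python3 -m crank '{"linear":[[0,0,0],[0,0,0],[0,0,0],[0,0,0],[0,0,0],[0,0,0],[0,0,0]],"rotation":[[0,0,0],[0,0,0],[0,0,0],[0,0,0],[0,0,0],[0,0,0],[0,0,0]]}' 0.035 35
```

```text
clock: 19.25
eef_pos: [0.4623, 0.027, 0.0379]
tool_rot: [[-1.0, -0.0, 0.001], [-0.0, 1.0, 0.0], [-0.001, 0.0, -1.0]]
ft_force: [0.3, 0.3, 0.0]
grip_width: 0.0855
gripper_force: 0.0
clock: 20.12
eef_pos: [0.4624, 0.0272, 0.038]
tool_rot: [[-1.0, -0.001, 0.001], [-0.001, 1.0, 0.0], [-0.001, 0.0, -1.0]]
ft_force: [-0.2, -0.7, 8.2]
grip_width: 0.0488
gripper_force: 35.0
```

```bash
python3 -m crank '{"linear":[[0,0,-0.01],[0,0,-0.03],[0,0,-0.04],[0,0,-0.045],[-0.01,-0.015,-0.03],[-0.02,-0.03,-0.01],[-0.022,-0.04,0],[-0.022,-0.045,0],[-0.022,-0.045,0],[-0.0175,-0.03,0],[-0.01,-0.0158,0],[0,-0.005,0],[0,0,0],[0,0,0]],"rotation":[[0,0,0],[0,0,0],[0,0,0],[0,0,0],[0,0,0],[0,0,0],[0,0,0],[0,0,0],[0,0,0],[0,0,0],[0,0,0],[0,0,0],[0,0,0],[0,0,0]]}'
python3 - <<'E'
from m import *
for n in("top","side"):
    c=cap(n);cv2.imwrite(f"pics/{n}5.png",c["image"][...,::-1]);np.save(f"pics/{n}5.npy",cloud(c))
cv2.imwrite("pics/s5c.png",cv2.resize(cv2.imread("pics/side5.png")[80:310,240:420],None,fx=2.4,fy=2.4))
W=np.load("pics/side5.npy")
Q=W[80:300,290:385].reshape(-1,3)
zz=Q[(np.hypot(Q[:,0]-.586,Q[:,1]+.198)<.02)&(Q[:,2]>.14)][:,2];print("base~",np.percentile(zz,1))
print(held(W,(290,80,385,250),PS,.155,[.586,-.199,.165]))
for z in (.03,.04,.075,.085,.11,.12,.13,.172,.18,.188):
    T=Q[(abs(Q[:,2]-z)<.005)&(np.hypot(Q[:,0]-.586,Q[:,1]+.198)<.036)]
    if len(T)>8:print(z,len(T),circ(T).round(4))
E
```

```text
clock: 21.88
eef_pos: [0.5852, -0.1978, 0.2027]
tool_rot: [[-1.0, -0.001, 0.0], [-0.001, 1.0, 0.0], [-0.0, 0.0, -1.0]]
ft_force: [1.1, 0.9, -1.2]
grip_width: 0.0487
gripper_force: 36.6
base~ 0.1670917439448435
(array([ 0.5862, -0.1974,  0.1651]), 1206, np.float64(0.001))
0.03 100 [ 0.5871 -0.1985  0.0265]
0.04 105 [ 0.5876 -0.1979  0.0282]
0.075 185 [ 0.5871 -0.198   0.0341]
0.085 186 [ 0.5871 -0.1982  0.034 ]
0.11 273 [ 0.5827 -0.202   0.0264]
0.12 312 [ 0.5827 -0.2019  0.0262]
0.13 338 [ 0.5826 -0.202   0.0262]
0.172 87 [ 0.5863 -0.1975  0.0155]
0.18 100 [ 0.5861 -0.1974  0.0165]
0.188 78 [ 0.5856 -0.1978  0.0167]
```

View pics/s5c.png

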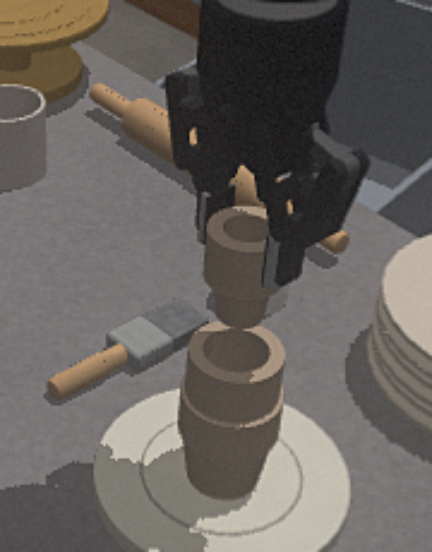

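The small pot hangs upright at crop (235,265), above the middle pot's mouth at (237,350), with about a 1 mm correction to make.

```bash
python3 -m crank '{"linear":[[-0.0004,-0.0009,0.01],[0,0,0.013],[0,0,0.012],[0,0,0.008],[0,0,0.004],[0,0,0.002],[0,0,0],[0,0,0]],"rotation":[[0,0,0],[0,0,0],[0,0,0],[0,0,0],[0,0,0],[0,0,0],[0,0,0],[0,0,0]]}'
python3 -m crank '{"linear":[[0,0,0.0015],[0,0,0.0015],[0,0,0.001],[0,0,0]],"rotation":[[0,0,0],[0,0,0],[0,0,0],[0,0,0]]}'
```

```text
clock: 22.98
eef_pos: [0.586, -0.1995, 0.1536]
tool_rot: [[-1.0, -0.001, 0.0], [-0.001, 1.0, -0.0], [-0.0, -0.0, -1.0]]
ft_force: [-0.3, -0.7, -0.9]
grip_width: 0.0487
gripper_force: 36.6
clock: 23.48
eef_pos: [0.5858, -0.1994, 0.1492]
tool_rot: [[-1.0, -0.001, -0.0], [-0.001, 1.0, 0.0], [0.0, 0.0, -1.0]]
ft_force: [0.3, -1.0, -1.2]
grip_width: 0.0488
gripper_force: 36.6
```

```bash
python3 -m crank '{"linear":[[0.0002,0.0007,0.001],[0,0,0.001],[0,0,0.001],[0,0,0]],"rotation":[[0,0,0],[0,0,0],[0,0,0],[0,0,0]]}'
python3 -m crank '{"linear":[[0,0,0.0008],[0,0,0.0007],[0,0,0]],"rotation":[[0,0,0],[0,0,0],[0,0,0]]}'
python3 -m crank '{"linear":[[0,0,0.0005],[0,0,0]],"rotation":[[0,0,0],[0,0,0]]}'
```

```text
clock: 23.98
eef_pos: [0.5856, -0.1987, 0.1462]
tool_rot: [[-1.0, -0.001, -0.0], [-0.001, 1.0, 0.0], [0.0, 0.0, -1.0]]
ft_force: [0.6, 0.3, -1.5]
grip_width: 0.0487
gripper_force: 36.6
clock: 24.35
eef_pos: [0.5856, -0.1987, 0.1447]
tool_rot: [[-1.0, -0.001, -0.0], [-0.001, 1.0, 0.0], [0.0, 0.0, -1.0]]
ft_force: [-0.1, -0.1, -0.7]
grip_width: 0.0484
gripper_force: 36.6
clock: 24.6
eef_pos: [0.5857, -0.1987, 0.1443]
tool_rot: [[-1.0, -0.001, 0.0], [-0.001, 1.0, -0.0], [-0.0, -0.0, -1.0]]
ft_force: [-0.1, -0.1, -0.7]
grip_width: 0.0486
gripper_force: 36.6
```

```bash
python3 -m crank '{"linear":[[0,0,0.0005],[0,0,0]],"rotation":[[0,0,0],[0,0,0]]}'
python3 -m crank '{"linear":[[0,0,0.0005],[0,0,0]],"rotation":[[0,0,0],[0,0,0]]}'
```

```text
clock: 24.85
eef_pos: [0.5858, -0.1987, 0.1442]
tool_rot: [[-1.0, -0.001, 0.001], [-0.001, 1.0, -0.0], [-0.001, -0.0, -1.0]]
ft_force: [-1.0, 0.1, 4.7]
grip_width: 0.0486
gripper_force: 37.0
clock: 25.1
eef_pos: [0.586, -0.1987, 0.1441]
tool_rot: [[-1.0, -0.001, 0.001], [-0.001, 1.0, -0.0], [-0.001, -0.0, -1.0]]
ft_force: [-2.4, 1.4, 10.2]
grip_width: 0.0485
gripper_force: 37.3
```

Seated at the predicted height (TCP 0.144). Releasing and retreating.

```bash
python3 -m crank '{"linear":[[0,0,0],[0,0,0],[0,0,0],[0,0,0],[0,0,0],[0,0,0]],"rotation":[[0,0,0],[0,0,0],[0,0,0],[0,0,0],[0,0,0],[0,0,0]]}' 0.0854
python3 -m crank '{"linear":[[0,0,-0.015],[0,0,-0.03],[0,0,-0.03],[0.01,0.02,-0.015],[0.02,0.04,0],[0.025,0.045,0],[0.02,0.04,0],[0,0,0],[0,0,0]],"rotation":[[0,0,0],[0,0,0],[0,0,0],[0,0,0],[0,0,0],[0,0,0],[0,0,0],[0,0,0],[0,0,0]]}'
python3 - <<'E'
from m import *
for n in("top","side"):
    c=cap(n);cv2.imwrite(f"pics/{n}6.png",c["image"][...,::-1]);np.save(f"pics/{n}6.npy",cloud(c))
W=np.load("pics/side6.npy")
m=(np.hypot(W[...,0]-.586,W[...,1]+.198)<.03)&(abs(W[...,2]-.172)<.006);v,u=np.where(m)
print(pot(W,int(u.mean()),int(v.mean()),25,.172))
E
```

```text
clock: 25.85
eef_pos: [0.5856, -0.1987, 0.1433]
tool_rot: [[-1.0, -0.001, -0.0], [-0.001, 1.0, 0.0], [0.0, 0.0, -1.0]]
ft_force: [-0.0, 0.8, -0.0]
grip_width: 0.0854
gripper_force: 0.0
clock: 26.98
eef_pos: [0.5104, -0.0534, 0.2337]
tool_rot: [[-1.0, -0.001, 0.001], [-0.001, 1.0, -0.0], [-0.001, -0.0, -1.0]]
ft_force: [-0.3, 0.1, 0.5]
grip_width: 0.0858
gripper_force: 0.0
(0.172, 522, array([ 0.586 , -0.199 ,  0.0246]), array([ 0.5857, -0.199 ,  0.0145]), np.float64(0.17155977852496565))
```

View pics/side6.png

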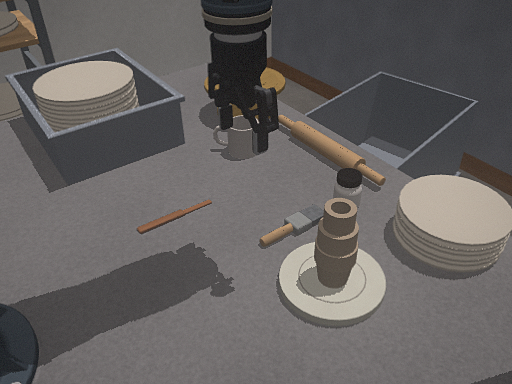

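The nested stack stands upright and square at px (337,245), with the top rim at 0.172 m as expected. The knife, brush, mug and jar have not moved. Handing in.

```bash
python3 -c "
from station import env
print(env.hand_in())"
```

```text
the job is handed in; nothing more can be done
None
```

The three planters are nested on the bat, about 2 mm off its centre, each lowered until it seated; the other things were left untouched, and the job was handed in at about 27 s.

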